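# Open the bench kiln

## Robot

A 6-joint arm with a two-finger parallel gripper is mounted at the origin on the work surface. World frame = base frame: x ahead of the robot, y to its left, z up, the work surface at z = 0. Lengths are in m, angles in rad, forces in N, time in s.
With the tool pointing down it reaches from about 0.425 to 0.925 m from the base axis. Payload 12.5 kg.
Tool frame: the origin (TCP) lies midway between the tips of the shut fingers; the grasp point (between the pads) lies 19 mm behind it; z points along the fingers, y is the line along which they close (so a half turn about z gives the same grasp; the last joint's range is limited). The gripper opens to 85 mm and grips with 20 to 120 N. Pads are 22 mm wide; open, the fingers measure 114 mm over their backs; the gripper's body (76 mm by 85 mm) begins 54 mm behind the grasp point. The pads swing forward as they close: fully open they stand 13 mm farther back than shut.
Start: joints at [-1.345, 0.491, 1.559, -0, 1.092, -0.106], TCP at [0.204, -0.591, 0.196] pointing down, gripper open.
Joint ranges: [-3.1, 3.1], [-0.84, 2.19], [0.05, 2.79], [-1.13, 4.28], [0.06, 2.93], [-2.69, 2.69]. Speed limits (rad/s): [2.22, 2.22, 2.79, 3.14, 3.14, 3.14].

## Interface

Orientations are given as a rotation vector (axis times angle).
In Python, from bench import arm gives the robot as it stands.
- The arm moves only by the shell command python3 -m inch 'ROWS' [FORCE]. ROWS is JSON, a list of rows, each a list of 7 numbers: the shift along the tool's x, y, z in units of 40 mm (1.0 is 40 mm), then the turn, a rotation vector about the tool's x, y, z in units of 6 degrees (1.0 is 6 degrees), then the opening, from -1 (shut) to 1 (fully open). A call has 1 to 10 rows; each row is the pose to reach, as a shift and turn from the pose commanded when the call began, along the tool's axes at that moment; what a row does not reach only later rows make up. A row lasts 1/8 s, in which the tool goes at most 62.5 mm and 10.7 degrees, less where a joint would pass 70% of its speed; a pose out of reach is approached as far as the arm can. A call with a gripper value outside its range is refused whole. The fingers move at their own pace and stop on an object; FORCE is the grip in N (left out, the last holds). Time passes only in rows, so rows that repeat a pose let the fingers close. It gives the time, the measured TCP pose, the force, the opening and the grip force at its end, in the units of the state.
- arm.state(): the state, without advancing time (a new reading comes with each control period).
- arm.camera(name): name is "side" or "top"; returns (picture, depth): 400x640x3 uint8, red, green, blue; 400x640 float32, m along the optical axis (not along the pixel's ray), 0 where there is no reading.
- arm.camera_model(name): a dict with "mtx" (3x3 intrinsics, pixels), "R" (3x3) and "t" (3): a world point X has camera coordinates R X + t. Camera axes: x right, y down, z forward; pixel columns grow to the right and rows downward; lengths in m; the calibration is good to about 2 mm. A picture is of the moment at which its call begins. camera_model takes no time and is no camera call.
- arm.close_job(): hands the job in; it is judged then, once.
The state is a dict: "clock": time; "joint_positions": joint angles; "joint_vel": joint speeds; "effort": joint torques, N m; "ee_pos": TCP position; "ee_rot": TCP orientation; "contact_force": force on the tool from outside, world axes, zero at the start; "ft_torque": the same for the moment, N m; "grip_width": finger opening in m; "finger_force": force on a finger pad.
Only numpy, scipy, OpenCV 4.12 (cv2) and the standard library are available. Lean on these libraries where they do the work, as an engineer would, in place of code of your own. Each camera call takes 0.05 s, during which the arm holds its last target. There are 200 camera calls.

## Task

Get the little bench kiln open: first clear the hand torch and the glass jar out of the way of its door, standing each upright and wholly on the white soldering board. Then turn the catch on top of the kiln a full quarter turn clockwise to unlock it, and only then swing the door by its handle until it stands at least square to the front of the kiln. Let go of it there, never let the torch or the jar knock against the kiln or its door, and leave everything else on the bench where it is.

Things in the scene. Friction and masses are not known exactly. Their poses are not given: they have to be found in the camera images.
- kiln: Grey box-shaped bench kiln, fixed to the bench, 240 mm deep (x), 220 mm wide (y), 235 mm high; open inside, lined with white firebrick. Origin: centre of its footprint on the bench top. Its -x is the front with the door (outer door face at x = -0.12 m), +y its left side as the kiln's door hinge lies, z up. One catch stands on the front part of its roof.
- door (a joint): Kiln door, a grey upright panel 20 mm thick, 200 mm wide, from 21 to 234 mm above the bench, hinged about a vertical axis at its +y front edge (kiln frame x -0.12, y +0.10). Value in rad: 0 shut, grows as the free (-y) edge swings out to the kiln's -x and round to +y (clockwise from above), stop at 1.8; 1.57 is square to the front. A little stiff (about 0.15 N m): it stays where it is left. The locked catch holds it; forcing it is no way to open it.
- door_handle (a point): Grip point of the door handle: an upright round steel bar, 14 mm in diameter, 60 mm long plus round ends (148 to 222 mm above the bench), its axis standing 40 mm out from the door's face, 170 mm from the hinge axis along the door, carried by two 10 mm stems 162 and 208 mm above the bench. The point is on the bar's axis 195 mm above the bench, 40 mm below the kiln's roof. Axes are those of the kiln when the door is shut and turn with the door.
- door_hinge (a point): Point on the door's vertical hinge axis, 120 mm above the bench; axes turn with the door.
- catch (a joint): Cam catch on the kiln roof, mid-width, 45 mm behind the door's face. Rad: 0 locked, 1.57 unlocked (a quarter turn clockwise from above, to its stop). At 0 its 48 mm steel tongue and black grip bar lie along the kiln's y, the tongue to -y before an upturned keeper on the door; at 1.57 along x, tongue to the front. Starts within 0.2 of locked; friction 0.12 N m; stays where left.
- catch_grip (a point): On the turning axis of the catch, in its black upright grip bar: 14 mm thick, 40 mm long, from 251 to 287 mm above the bench; this point is 275 mm above the bench. Its y axis runs along the bar (away from the tongue) and turns with it. Steel tongue and keeper reach up to 256 mm near by.
- board: White flat soldering board fixed on the bench to the robot's right, 180 mm (x) by 260 mm (y), 12 mm thick. Origin: centre of its underside. Its black charcoal block stands on it near the middle of one long side (+x); there is free room round the two corners at -x (about x -0.04, y +-0.09).
- torch_mid (a point): Hand torch standing upright in front of the kiln: dark steel, round foot 72 mm in diameter and 10 mm high, cylindrical tank 52 mm in diameter from 16 to 75 mm, head 32 mm in diameter up to 104 mm; a steel nozzle 18 mm in diameter sticks out level at 92 mm height along its +x to 68 mm from the axis, and a small black trigger at -x to 24 mm. The point is on the axis 52 mm above its underside. z is up. About 0.3 kg.
- jar_mid (a point): Glass jar with a steel lid standing in front of the kiln, 60 mm in diameter, 98 mm high; the point is its centre, 49 mm above its underside. z is up. About 0.22 kg.
- charcoal: Black block 60 x 60 x 30 mm lying on the soldering board (origin: centre of underside). Leave alone.
- ring_box: Low open black box 90 x 70 x 28 mm, close beside the kiln's hinge side. Origin: centre of underside. Leave alone.
- gift_box: Cardboard box with a pale lid 104 x 84 x 50 mm, left of the kiln. Origin: centre of underside. Leave alone.
- hammer: Hammer lying on the bench to the left, 200 mm long along its x. Leave alone.
- tool_pot: White pot, 90 mm in diameter, 100 mm high, with tools standing in it up to 190 mm, towards the back at one side. Origin: centre of underside. Leave alone.
- vase: Blue vase with a red sprig, 90 mm in diameter, 200 mm high, towards the back at one side. Origin: centre of underside. Leave alone.
- spray_bottle: White bottle, 56 mm in diameter, 150 mm high, at the back right. Origin: centre of underside. Leave alone.

How it is judged:
On the way, in this order (a step that is already met when the one before it is completed fails the run):
1. torch and jar both stand upright on the soldering board, let go (x of torch_mid in the frame of board between -0.06 and 0.06 m and y of torch_mid in the frame of board between -0.1 and 0.1 m and z of torch_mid in the frame of board between 0.058 and 0.07 m and angle between each of torch_mid, jar_mid's own z axis and vertical below 0.1 rad and x of jar_mid in the frame of board between -0.06 and 0.06 m and y of jar_mid in the frame of board between -0.1 and 0.1 m and z of jar_mid in the frame of board between 0.055 and 0.067 m and contact force between the fingers and torch below 0.1 N and contact force between the fingers and jar below 0.1 N), for 0.2 s.
2. the catch is turned to unlocked while the door is still shut (value of joint catch above 1.25 rad and value of joint door below 0.12 rad), for 0.1 s.
3. the door is swung open square to the front or farther (value of joint door above 1.45 rad), for 0.1 s.
At the end, for the whole second after the job is handed in: The door stands open at 1.4 rad (80 degrees) or more and at rest, having reached 1.45 rad (83 degrees); the catch is turned past 1.25 rad; torch and jar stand at rest and upright (within 0.1 rad) on the soldering board, their axes at least 30 mm inside its edges (x of torch_mid in the frame of board between -0.06 and 0.06 m and y of torch_mid in the frame of board between -0.1 and 0.1 m and z of torch_mid in the frame of board between 0.058 and 0.07 m and angle between each of torch_mid, jar_mid's own z axis and vertical below 0.1 rad and x of jar_mid in the frame of board between -0.06 and 0.06 m and y of jar_mid in the frame of board between -0.1 and 0.1 m and z of jar_mid in the frame of board between 0.055 and 0.067 m and value of joint catch above 1.25 rad and value of joint door above 1.4 rad and velocity of joint door between -0.05 and 0.05 rad/s and linear speed of each of torch, jar below 0.02 m/s); the robot touches nothing.
It fails at once if a bystander is moved by more than 25 mm (distance of any of charcoal, ring_box, gift_box, hammer, tool_pot, vase, spray_bottle from where it was at the start of the episode above 0.025 m).
It fails at once if the kiln or its door and the torch or the jar knock together (over 2 N) (contact force between kiln and torch above 2 N or contact force between kiln and jar above 2 N).
It fails at once if the torch or the jar is tipped over (angle between any of torch_mid, jar_mid's own z axis and vertical above 0.8 rad).
It also fails if it takes over 72 s, if anything falls off the work surface, if the arm or the gripper's body presses on something with over 40 N, if the wrist force passes 120 N, or if a joint passes its speed limit or range.

## Working session

There is one attempt and no reset: what is moved stays moved. The work goes in short steps, Python scripts to look and compute and a shell command to move; the robot and the scene stay as the last step left them, time stands still between calls to the robot, and variables do not carry over. Pictures are saved under pics/ and viewed, at most 10 in all, crops included, and the job is handed in when it is done.

```bash
mkdir -p pics; ls; python3 - <<'E'
from bench import arm
import cv2,numpy as np
for n in("top","side"):
    p,d=arm.camera(n); cv2.imwrite(f"pics/{n}0.png",p[:,:,::-1]); np.savez(f"{n}0.npz",p=p,d=d)
    m=arm.camera_model(n); print(n,{k:np.round(v,3).tolist() for k,v in m.items()})
s=arm.state(); print(s)
E
```

```text
pics
top {'mtx': [[450.944, 0.0, 322.197], [0.0, 450.944, 202.752], [0.0, 0.0, 1.0]], 'R': [[-0.005, -1.0, 0.005], [-0.978, 0.004, -0.209], [0.209, -0.006, -0.978]], 't': [0.05, 0.602, 1.577]}
side {'mtx': [[409.215, 0.0, 315.769], [0.0, 409.215, 201.728], [0.0, 0.0, 1.0]], 'R': [[-0.826, -0.563, 0.017], [-0.318, 0.442, -0.839], [0.465, -0.699, -0.544]], 't': [0.512, 0.309, 1.192]}
{'clock': 0.1, 'joint_positions': array([-1.34459624e+00,  4.91512890e-01,  1.55935989e+00,  1.37582057e-05,
        1.09168544e+00, -1.05588008e-01]), 'joint_vel': array([ 0.00031567, -0.00351239, -0.00207325,  0.00029661,  0.00019846,
        0.00022905]), 'effort': array([ 4.13871137e-03, -6.19443870e+01, -2.62026197e+01, -8.96372171e-05,
        2.89807489e-03,  3.89743491e-06]), 'ee_pos': array([ 0.20356752, -0.59069275,  0.19548759]), 'ee_rot': array([-3.09751242e+00, -5.18615180e-01,  7.22507371e-05]), 'contact_force': array([-0.04658082,  0.27576008,  0.07109256]), 'ft_torque': array([-0.00362487,  0.01221729,  0.00673587]), 'finger_force': 0.0, 'grip_width': 0.08552878322990477}
```

View pics/top0.png

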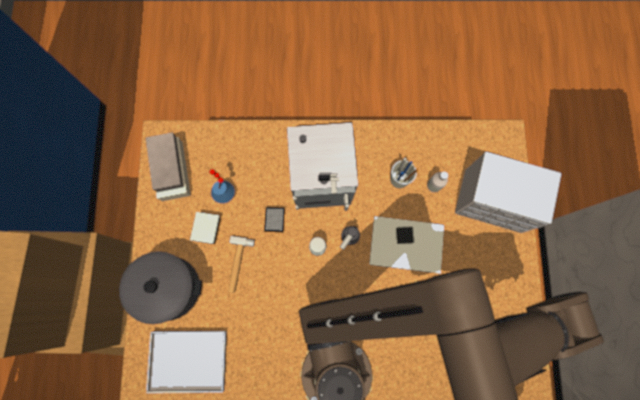

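View pics/side0.png

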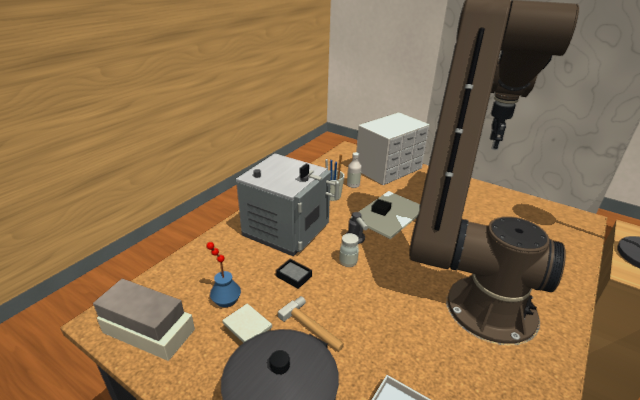

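The top view shows the kiln (322,165), jar (318,245), torch (350,237) with its nozzle pointing down-left, the board (407,245) and charcoal (404,235). The side view shows the same layout, with the jar at (349,250). Next I'll use the depth image to get positions.

```bash
cat >h.py <<'E'
from bench import arm
import numpy as np,cv2
def cloud(n,d):
    m=arm.camera_model(n);K,R,t=[np.array(m[k]) for k in("mtx","R","t")]
    v,u=np.mgrid[:400,:640]; c=np.stack([(u-K[0,2])/K[0,0]*d,(v-K[1,2])/K[1,1]*d,d],-1)
    P=(c-t)@R; P[d==0]=np.nan; return P
def proj(n,X):
    m=arm.camera_model(n);K,R,t=[np.array(m[k]) for k in("mtx","R","t")]
    c=np.atleast_2d(X)@R.T+t; p=c@K.T; return p[:,:2]/p[:,2:]
def ray(n,u,v,z):
    m=arm.camera_model(n);K,R,t=[np.array(m[k]) for k in("mtx","R","t")]
    o=-R.T@t; w=R.T@np.linalg.solve(K,[u,v,1]); return o+w*(z-o[2])/w[2]
E
python3 - <<'E'
from h import *
f=np.load("top0.npz");p,d=f["p"],f["d"];P=cloud("top",d);X,Y,Z=P[...,0],P[...,1],P[...,2]
v,u=np.mgrid[:400,:640]
def box(a,b,c,e): return (u>=a)&(u<b)&(v>=c)&(v<e)
def rect(m,name):
    q=P[m]; r=cv2.minAreaRect(q[:,:2].astype(np.float32)*1000); print(name,m.sum(),np.round(r[0],1),np.round(r[1],1),round(r[2],1),"z",np.round(np.percentile(q[:,2],[5,50,95]),4)); print("   ",np.round(cv2.boxPoints(r)).tolist())
rect(box(280,365,115,200)&(abs(Z-.235)<.006),"roof")
rect(box(310,360,165,215)&(Z>.243)&(Z<.262),"tongue/keeper")
rect(box(310,360,165,215)&(Z>.268),"grip")
rect(box(330,365,185,215)&(Z>.19)&(Z<.228),"handle")
rect(box(300,330,225,265)&(Z>.085),"jar")
rect(box(330,365,220,255)&(Z>.03),"torch all")
rect(box(330,365,220,255)&(Z>.085),"torch head")
hsv=cv2.cvtColor(p,cv2.COLOR_RGB2HSV)
rect(box(365,450,215,275)&(hsv[...,1]<110)&(Z>.006)&(Z<.02),"board")
rect(box(390,420,220,250)&(Z>.03),"charcoal")
rect(box(260,288,200,235)&(Z>.015),"ringbox")
rect(box(385,420,150,190)&(Z>.05),"pot")
cv2.imwrite("pics/c0.png",cv2.resize(p[125:275,260:460,::-1],None,fx=4,fy=4,interpolation=cv2.INTER_CUBIC))
E
```

```text
roof 4038 [715.6  47.9] [242.4 220. ] 4.1 z [0.2309 0.2356 0.2399]
    [[587.0, 149.0], [603.0, -70.0], [844.0, -53.0], [829.0, 166.0]]
tongue/keeper 111 [644.2   3.4] [ 83.2 120. ] 20.9 z [0.2432 0.2498 0.2588]
    [[584.0, 45.0], [627.0, -67.0], [705.0, -38.0], [662.0, 74.0]]
grip 72 [640.1  42.8] [15.5 38.3] 1.3 z [0.2726 0.2857 0.292 ]
    [[632.0, 62.0], [633.0, 23.0], [648.0, 24.0], [647.0, 62.0]]
handle 113 [583.7 -30.6] [59.3 92.9] 17.3 z [0.1939 0.2139 0.2252]
    [[542.0, 5.0], [569.0, -84.0], [626.0, -66.0], [598.0, 23.0]]
jar 180 [445.9  64.7] [51.  50.9] 67.8 z [0.0932 0.0984 0.1041]
    [[413.0, 51.0], [460.0, 31.0], [479.0, 79.0], [432.0, 98.0]]
torch all 237 [471.  -49.4] [49.3 89.1] 70.8 z [0.0692 0.0979 0.1079]
    [[421.0, -58.0], [505.0, -87.0], [521.0, -41.0], [437.0, -12.0]]
torch head 159 [471.5 -47. ] [31.6 90.2] 61.4 z [0.0916 0.1024 0.1085]
    [[424.0, -39.0], [504.0, -82.0], [519.0, -55.0], [439.0, -12.0]]
board 2923 [ 457.9 -263.6] [263.2 185.5] 82.4 z [0.0076 0.0127 0.0183]
    [[348.0, -382.0], [532.0, -406.0], [567.0, -145.0], [383.0, -121.0]]
charcoal 278 [ 488.4 -254.8] [60.4 62. ] 3.4 z [0.0352 0.0423 0.0487]
    [[456.0, -226.0], [460.0, -288.0], [520.0, -284.0], [517.0, -222.0]]
ringbox 424 [549.7 225. ] [71.3 89.9] 87.9 z [0.0158 0.0214 0.032 ]
    [[504.0, 191.0], [593.0, 188.0], [596.0, 259.0], [506.0, 262.0]]
pot 373 [ 707.7 -247.3] [86.7 87.8] 6.0 z [0.0544 0.0948 0.1663]
    [[660.0, -208.0], [669.0, -295.0], [755.0, -286.0], [746.0, -199.0]]
```

View pics/c0.png

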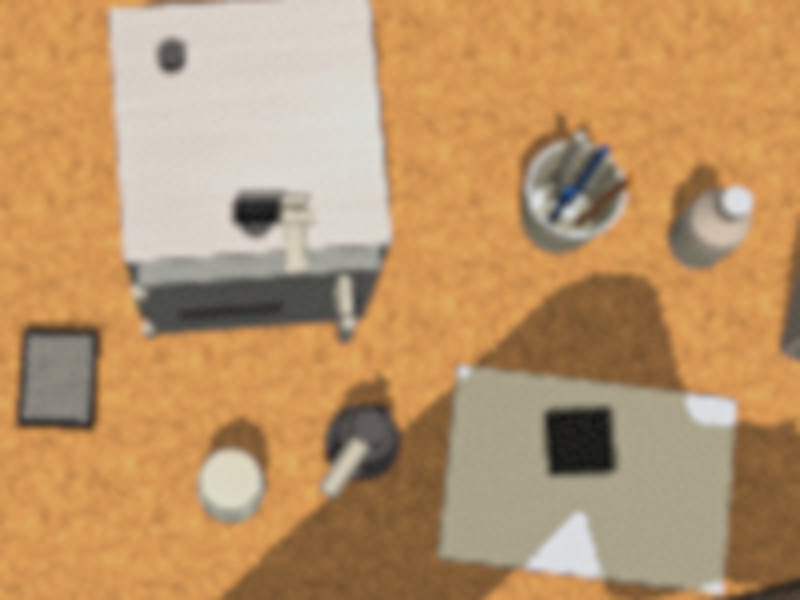

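```bash
cat >>h.py <<'E'
from scipy.spatial.transform import Rotation as Ro
def rot(b):
    b=np.radians(b);s,c=np.sin(b),np.cos(b); return Ro.from_matrix(np.array([[-s,c,0],[c,s,0],[0,0,-1.]]).T.reshape(3,3).T)
def row(x,y,z,b,frm=None):
    """row units from the current pose (or frm=(x,y,z,b)) to tool-down pose mm, closing axis yaw b deg"""
    if frm is None:
        s=arm.state();p=np.array(s["ee_pos"]);R=Ro.from_rotvec(s["ee_rot"])
    else: p=np.array(frm[:3])/1000;R=rot(frm[3])
    d=R.inv().apply(np.array([x,y,z])/1000-p)/.04; w=np.degrees((R.inv()*rot(b)).as_rotvec())/6
    print("row",np.round(d,2).tolist(),np.round(w,2).tolist())
E
python3 - <<'E'
from h import *
print("jar lid c",ray("top",317.75,245.75,.098),"torch foot c",ray("top",350.75,235,.07))
print("handle top",ray("top",260+345/4,125+281/4,.222))
f=np.load("top0.npz");P=cloud("top",f["d"]);v,u=np.mgrid[:400,:640]
m=(u>300)&(u<332)&(v>225)&(v<265)&(P[...,2]>.088);q=P[m];print("jar mean",q.mean(0),(q.min(0)+q.max(0))/2)
fs=np.load("side0.npz");Q=cloud("side",fs["d"])
for n,c,r in(("jar",(.446,.065),.06),("torch",(.491,-.058),.045)):
    k=(np.hypot(Q[...,0]-c[0],Q[...,1]-c[1])<r)&(Q[...,2]>.03);q=Q[k]
    # circle fit of wall points with known radius
    from scipy.optimize import least_squares
    rr={"jar":.03,"torch":.026}[n]; w=q[(q[:,2]>.03)&(q[:,2]<.07)]
    s=least_squares(lambda a:np.hypot(w[:,0]-a[0],w[:,1]-a[1])-rr,c,loss="soft_l1",f_scale=.002);print(n,len(w),s.x)
row(491,-58,190,-118.4)
E
```

```text
jar lid c [0.44120645 0.06390929 0.098     ] torch foot c [ 0.48241182 -0.05388534  0.07      ]
handle top [ 0.59299141 -0.03082301  0.222     ]
jar mean [0.44620529 0.06492054 0.09842948] [0.44643316 0.06475874 0.09890928]
jar 194 [0.44676076 0.0660729 ]
torch 128 [ 0.49199042 -0.05596014]
row [11.13, -10.25, 0.15] [-0.01, 0.0, 7.9]
```

```bash
python3 -m inch '[[1.4,-1.3,0,0,0,1.6,1],[2.8,-2.6,0,0,0,3.2,1],[4.2,-3.9,0,0,0,4.8,1],[5.6,-5.2,0,0,0,6.4,1],[7,-6.4,0,0,0,7.9,1],[8.4,-7.7,0,0,0,7.9,1],[9.8,-9,0,0,0,7.9,1],[11.13,-10.25,0.15,0,0,7.9,1],[11.13,-10.25,0.15,0,0,7.9,1],[11.13,-10.25,0.15,0,0,7.9,1]]' 40; python3 - <<'E'
from h import *
print(proj("top",np.array([[.561,-.0333,.222],[.561,-.0333,.148]])))
row(491.5,-57,36,-118.4)
E
```

```text
clock: 1.35
ee_pos: [0.4916, -0.0558, 0.1898]
ee_rot: [-3.046, 0.768, 0.0]
contact_force: [0.7, 0.0, -0.0]
grip_width: 0.0853
finger_force: 0.0
[[347.16189354 204.76273257]
 [345.87864958 209.16643208]]
row [0.01, 0.03, 3.84] [0.0, 0.0, 0.02]
```

```bash
python3 -m inch '[[0,0.03,1,0,0,0,1],[0,0.03,2,0,0,0,1],[0,0.03,3,0,0,0,1],[0,0.03,3.5,0,0,0,1],[0,0.03,3.84,0,0,0,1],[0,0.03,3.84,0,0,0,1]]' && python3 - <<'E'
from h import *
p,d=arm.camera("side");P=cloud("side",d)
u,v=proj("side",[[.491,-.057,.1]])[0].astype(int);print(u,v)
cv2.imwrite("pics/g1.png",cv2.resize(p[v-75:v+75,u-75:u+75,::-1],None,fx=4,fy=4,interpolation=cv2.INTER_CUBIC))
E
```

```text
clock: 2.1
ee_pos: [0.4901, -0.0593, 0.0359]
ee_rot: [3.046, -0.77, -0.002]
contact_force: [0.3, 0.3, 0.6]
grip_width: 0.0852
finger_force: 0.0
356 214
```

View pics/g1.png

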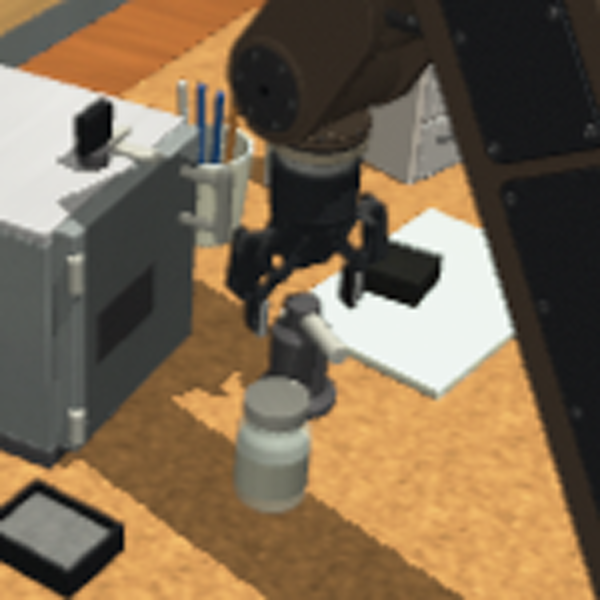

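The gripper straddles the torch: the fingers are at crop (257,330) and (350,300), and the nozzle passes between them. I'll check finger height by projecting the tips.

```bash
python3 - <<'E'
from h import *
p,d=arm.camera("side");P=cloud("side",d)
X=np.array([[.510,-.021,.049],[.470,-.097,.049],[.4905,-.057,.104],[.4905,-.057,0]])
q=proj("side",X);print((q-[281,139])*4)
for c in((257,315),(350,285),(303,300)):
    u,v=281+c[0]//4,139+c[1]//4;print(c,P[v,u])
E
```

```text
[[258.28994824 362.61684491]
 [340.98404633 336.41321137]
 [302.97288081 298.55569954]
 [294.683186   394.54845285]]
(257, 315) [ 0.50958433 -0.00995007  0.10901242]
(350, 285) [ 0.46479048 -0.08902083  0.11158964]
(303, 300) [ 0.49049356 -0.05161524  0.10552831]
```

```bash
python3 - <<'E'
from h import *
p,d=arm.camera("side");P=cloud("side",d);s=arm.state();print(s["clock"],s["ee_pos"],s["joint_positions"])
for c in(257,350):
  u=281+c//4
  for v in range(139+50,139+100,2): print(c,(v-139)*4,p[v,u],np.round(P[v,u],3))
E
```

```text
2.25 [ 0.49084682 -0.05944333  0.03715147] [-2.54150836e-01  5.47737555e-01  2.02776994e+00 -1.50255226e-04
  5.64746594e-01  1.81226200e+00]
257 200 [220 159  91] [ 0.688 -0.321  0.003]
257 208 [226 166  95] [ 0.681 -0.309  0.001]
257 216 [230 171  99] [ 0.672 -0.293  0.003]
257 224 [207 152  91] [ 0.663 -0.279  0.004]
257 232 [54 55 54] [ 0.516 -0.012  0.186]
257 240 [23 24 26] [ 0.511 -0.004  0.183]
257 248 [34 36 35] [ 0.51  -0.004  0.176]
257 256 [27 28 29] [ 0.522 -0.025  0.152]
257 264 [24 25 27] [ 0.522 -0.027  0.144]
257 272 [21 22 23] [ 0.517 -0.019  0.142]
257 280 [97 74 50] [ 0.515 -0.016  0.136]
257 288 [31 33 35] [ 0.51  -0.008  0.134]
257 296 [29 31 32] [ 0.506 -0.001  0.132]
257 304 [34 35 35] [ 0.51  -0.01   0.117]
257 312 [45 47 46] [ 0.51  -0.011  0.108]
257 320 [49 49 48] [ 0.511 -0.014  0.098]
257 328 [75 77 74] [ 0.509 -0.01   0.093]
257 336 [127  95  60] [ 0.563 -0.112  0.001]
257 344 [128  93  52] [ 0.558 -0.103 -0.   ]
257 352 [130  95  55] [ 0.552 -0.092 -0.   ]
257 360 [128  94  54] [ 0.544 -0.079  0.002]
257 368 [125  90  53] [ 0.539 -0.07   0.   ]
257 376
[... 510 characters left out ...]
272 [19 19 19] [ 0.47  -0.097  0.118]
350 280 [19 19 19] [ 0.466 -0.091  0.114]
350 288 [19 18 18] [ 0.464 -0.087  0.109]
350 296 [21 19 20] [ 0.466 -0.094  0.096]
350 304 [68 71 68] [ 0.464 -0.091  0.09 ]
350 312 [239 244 240] [ 0.506 -0.184  0.011]
350 320 [238 244 240] [ 0.5   -0.173  0.01 ]
350 328 [238 244 240] [ 0.494 -0.161  0.011]
350 336 [238 244 240] [ 0.487 -0.148  0.012]
350 344 [233 239 230] [ 0.48  -0.135  0.013]
350 352 [132 132 115] [ 0.479 -0.134  0.006]
350 360 [225 166  97] [ 0.477 -0.133 -0.002]
350 368 [232 175  99] [ 0.469 -0.116  0.003]
350 376 [212 152  88] [ 0.463 -0.106  0.002]
350 384 [226 168  96] [ 0.459 -0.099 -0.   ]
350 392 [225 165  94] [ 0.452 -0.084  0.003]
```

```bash
python3 - <<'E'
from h import *
f=np.load("side0.npz");P=cloud("side",f["d"]);q=P[(np.hypot(P[...,0]-.204,P[...,1]+.591)<.08)&(P[...,2]>.05)]
print(len(q),np.sort(q[:,2])[:12].round(3))
p,d=arm.camera("side");P=cloud("side",d);q=P[(np.hypot(P[...,0]-.49,P[...,1]+.058)<.075)&(P[...,2]>.075)]
k=q[np.hypot(q[:,0]-.49,q[:,1]+.058)>.035];print(np.sort(k[:,2])[:10].round(3),arm.state()["ee_pos"])
p,d=arm.camera("top");P=cloud("top",d);cv2.imwrite("pics/t1.png",cv2.resize(p[160:300,260:460,::-1],None,fx=4,fy=4))
E
```

```text
1073 [0.243 0.243 0.244 0.244 0.245 0.245 0.246 0.246 0.246 0.247 0.248 0.249]
[0.085 0.085 0.086 0.086 0.086 0.086 0.087 0.087 0.087 0.088] [ 0.49083601 -0.05943396  0.03718872]
```

```bash
python3 -m inch '[[0,0,0,0,0,0,0.3],[0,0,0,0,0,0,0],[0,0,0,0,0,0,-0.3],[0,0,0,0,0,0,-0.6],[0,0,0,0,0,0,-0.6]]' 20; python3 - <<'E'
from h import *
p,d=arm.camera("side");P=cloud("side",d)
u,v=356,214;cv2.imwrite("pics/g2.png",cv2.resize(p[v-75:v+75,u-75:u+75,::-1],None,fx=4,fy=4,interpolation=cv2.INTER_CUBIC))
print(arm.state()["grip_width"],arm.state()["finger_force"],arm.state()["ee_pos"])
E
```

```text
clock: 2.98
ee_pos: [0.4914, -0.0586, 0.0374]
ee_rot: [-3.045, 0.771, -0.004]
contact_force: [1.2, 8.7, 11.7]
grip_width: 0.0472
finger_force: 19.1
0.04673622216472889 19.14624364580959 [ 0.49138827 -0.05861082  0.03733719]
```

View pics/g2.png

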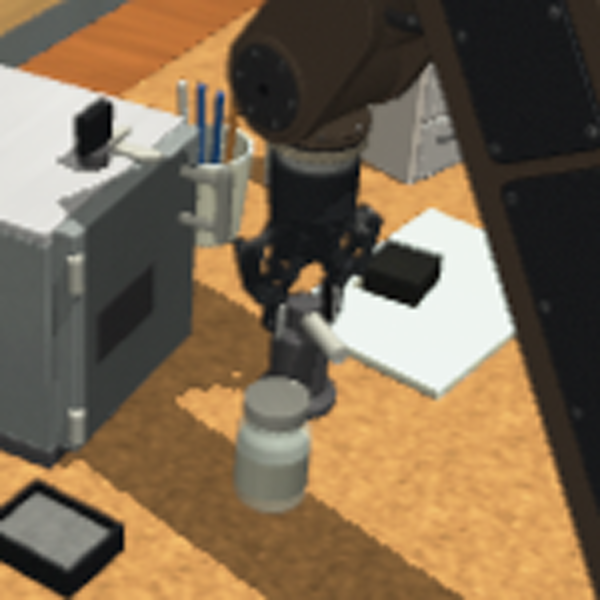

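The fingers are pressing on the tank's upper edge. By sight and by contact, the real fingertips sit about 35 mm above the reported TCP. I'll reopen, go lower and watch the force.

```bash
python3 -m inch '[[0,0,0,0,0,0,0.4],[0,0,0,0,0,0,1],[0,0,0,0,0,0,1],[0,0,0.25,0,0,0,1],[0,0,0.5,0,0,0,1],[0,0,0.65,0,0,0,1],[0,0,0.65,0,0,0,1]]' 30; python3 - <<'E'
from h import *
p,d=arm.camera("side");P=cloud("side",d);c=np.array(arm.state()["ee_pos"])
r=np.hypot(P[...,0]-c[0],P[...,1]-c[1])
q=P[(r<.075)&(r>.036)&(P[...,2]>.03)];print(np.sort(q[:,2])[:10].round(3))
q=P[(r<.036)&(P[...,2]>.107)];print("body",np.sort(q[:,2])[:10].round(3))
E
```

```text
clock: 3.9
ee_pos: [0.4901, -0.0593, 0.0097]
ee_rot: [3.046, -0.77, -0.002]
contact_force: [-0.5, -0.1, -0.2]
grip_width: 0.0854
finger_force: 0.0
[0.06  0.061 0.062 0.062 0.063 0.063 0.064 0.064 0.064 0.065]
body [0.108 0.116 0.117 0.118 0.119 0.12  0.12  0.121 0.122 0.123]
```

```bash
python3 -m inch '[[0,0,0.1,0,0,0,1],[0,0,0.2,0,0,0,1],[0,0,0.2,0,0,0,0.4],[0,0,0.2,0,0,0,0],[0,0,0.2,0,0,0,-0.5],[0,0,0.2,0,0,0,-0.5]]' 40
```

```text
clock: 4.7
ee_pos: [0.4907, -0.0593, 0.0028]
ee_rot: [3.046, -0.77, 0.001]
contact_force: [-0.0, 2.5, 6.4]
grip_width: 0.051
finger_force: 41.6
```

```bash
python3 - <<'E'
from h import *
row(407,-342.5,100,-118.4)
E
python3 -m inch '[[0,0,-0.5,0,0,0,-0.5],[0,0,-1.2,0,0,0,-0.5],[0,0,-2,0,0,0,-0.5],[0,0,-2.4,0,0,0,-0.5],[0,0,-2.4,0,0,0,-0.5]]'
```

```text
row [1.53, 7.22, -2.43] [-0.0, -0.01, 0.0]
clock: 5.32
ee_pos: [0.4906, -0.0594, 0.099]
ee_rot: [3.046, -0.77, 0.002]
contact_force: [-0.8, 0.0, -5.2]
grip_width: 0.0511
finger_force: 43.5
```

```bash
python3 -m inch '[[0.2,1.1,0,0,0,0,-0.5],[0.5,2.3,0,0,0,0,-0.5],[0.8,3.5,0,0,0,0,-0.5],[1.0,4.7,0,0,0,0,-0.5],[1.3,5.9,0,0,0,0,-0.5],[1.45,6.8,0,0,0,0,-0.5],[1.53,7.22,0,0,0,0,-0.5],[1.53,7.22,0,0,0,0,-0.5]]'; python3 - <<'E'
from h import *
p,d=arm.camera("side");P=cloud("side",d);p2,d2=arm.camera("top")
row(407,-342.5,17,-118.4)
u,v=proj("side",[[.42,-.3,.1]])[0].astype(int);print(u,v)
cv2.imwrite("pics/g3.png",cv2.resize(p[v-75:v+75,u-75:u+75,::-1],None,fx=4,fy=4,interpolation=cv2.INTER_CUBIC))
E
```

```text
clock: 6.32
ee_pos: [0.4064, -0.3427, 0.0975]
ee_rot: [-3.044, 0.772, 0.002]
contact_force: [0.1, 0.3, -4.1]
grip_width: 0.0509
finger_force: 43.7
row [0.02, 0.02, 2.02] [-0.0, 0.01, 0.0]
404 190
```

View pics/g3.png

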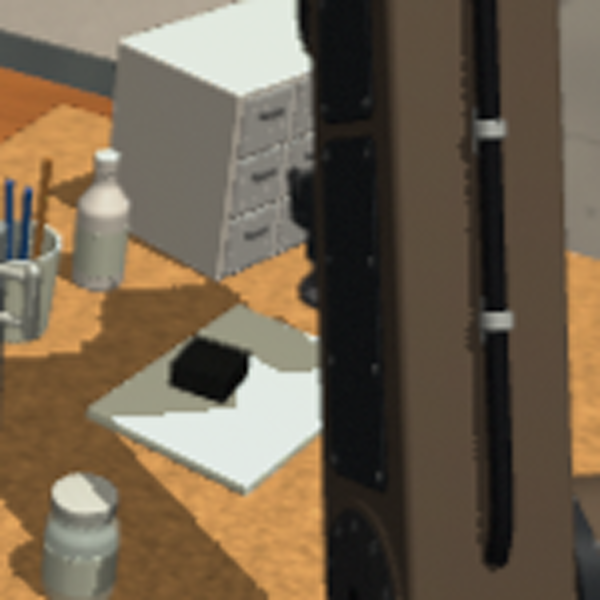

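The torch is mostly hidden behind the arm, with its foot just visible at crop (312,290), clear of the board. I'll lower it and rely on the force reading.

```bash
python3 -m inch '[[0.02,0.02,0.7,0,0,0,-0.5],[0.02,0.02,1.4,0,0,0,-0.5],[0.02,0.02,1.8,0,0,0,-0.5],[0.02,0.02,1.95,0,0,0,-0.5],[0.02,0.02,2.0,0,0,0,-0.5],[0.02,0.02,2.0,0,0,0,-0.5]]'
```

```text
clock: 7.18
ee_pos: [0.4075, -0.3437, 0.019]
ee_rot: [3.045, -0.77, 0.001]
contact_force: [-0.2, -0.6, -3.7]
grip_width: 0.0509
finger_force: 43.6
```

```bash
python3 -m inch '[[0,0,0.05,0,0,0,-0.5],[0,0,0.09,0,0,0,-0.5],[0,0,0.09,0,0,0,-0.5]]'
```

```text
clock: 7.55
ee_pos: [0.4072, -0.3436, 0.0148]
ee_rot: [3.046, -0.77, 0.0]
contact_force: [0.1, 0.8, -3.5]
grip_width: 0.051
finger_force: 43.8
```

```bash
python3 -m inch '[[0,0,0.04,0,0,0,-0.5],[0,0,0.04,0,0,0,-0.5]]'; python3 -m inch '[[0,0,0.04,0,0,0,-0.5],[0,0,0.04,0,0,0,-0.5]]'
```

```text
clock: 7.8
ee_pos: [0.4074, -0.3437, 0.0147]
ee_rot: [3.045, -0.77, 0.002]
contact_force: [-4.6, 3.9, 17.9]
grip_width: 0.051
finger_force: 45.5
clock: 8.05
ee_pos: [0.4074, -0.3438, 0.0146]
ee_rot: [3.044, -0.77, 0.003]
contact_force: [-8.2, 7.2, 39.4]
grip_width: 0.0507
finger_force: 47.5
```

```bash
python3 -m inch '[[0,0,-0.07,0,0,0,-0.5],[0,0,-0.07,0,0,0,-0.3],[0,0,-0.07,0,0,0,0.6],[0,0,-0.07,0,0,0,1],[0,0,-0.07,0,0,0,1],[0,0,-1,0,0,0,1],[0,0,-2,0,0,0,1],[0,0,-3,0,0,0,1],[0,0,-4,0,0,0,1],[0,0,-4,0,0,0,1]]'; python3 - <<'E'
from h import *
row(446.5,65.5,150,-90)
p,d=arm.camera("top");P=cloud("top",d)
hsv=cv2.cvtColor(p,cv2.COLOR_RGB2HSV);c=(.407,-.343)
m=(np.hypot(P[...,0]-c[0],P[...,1]-c[1])<.09)&(P[...,2]>.03)&(P[...,2]<.13);print(m.sum(), P[m].mean(0) if m.any() else 0)
E
```

```text
clock: 9.3
ee_pos: [0.4081, -0.3444, 0.1742]
ee_rot: [3.043, -0.77, 0.007]
contact_force: [0.2, -1.1, -1.1]
grip_width: 0.0858
finger_force: 0.0
row [-4.03, -9.47, 0.57] [0.03, -0.04, -4.73]
39 [ 0.42816042 -0.3079611   0.04975125]
```

```bash
python3 -m inch '[[-0.5,-1.2,0,0,0,-1,1],[-1.1,-2.6,0,0,0,-2,1],[-1.7,-4,0,0,0,-3,1],[-2.3,-5.4,0,0,0,-4,1],[-2.9,-6.8,0,0,0,-4.73,1],[-3.5,-8.2,0.3,0,0,-4.73,1],[-4.03,-9.47,0.57,0,0,-4.73,1],[-4.03,-9.47,0.57,0,0,-4.73,1],[-4.03,-9.47,0.57,0,0,-4.73,1]]'; python3 - <<'E'
from h import *
row(446.5,65.5,2,-90)
p,d=arm.camera("top");P=cloud("top",d);c=(.407,-.343)
m=(np.hypot(P[...,0]-c[0],P[...,1]-c[1])<.09)&(P[...,2]>.085)&(P[...,2]<.13);q=P[m];r=cv2.minAreaRect(q[:,:2].astype(np.float32)*1000);print(m.sum(),r,cv2.boxPoints(r).round())
cv2.imwrite("pics/t2.png",cv2.resize(p[170:300,300:460,::-1],None,fx=4,fy=4,interpolation=cv2.INTER_CUBIC))
E
```

```text
clock: 10.48
ee_pos: [0.4451, 0.0662, 0.1479]
ee_rot: [3.141, 0.001, -0.003]
contact_force: [0.0, -0.3, 0.2]
grip_width: 0.0854
finger_force: 0.0
row [0.04, 0.02, 3.65] [0.0, 0.02, 0.01]
229 ((394.3183288574219, -326.2390441894531), (49.069068908691406, 90.20976257324219), 41.23295211791992) [[ 346. -308.]
 [ 406. -376.]
 [ 442. -344.]
 [ 383. -276.]]
```

View pics/t2.png

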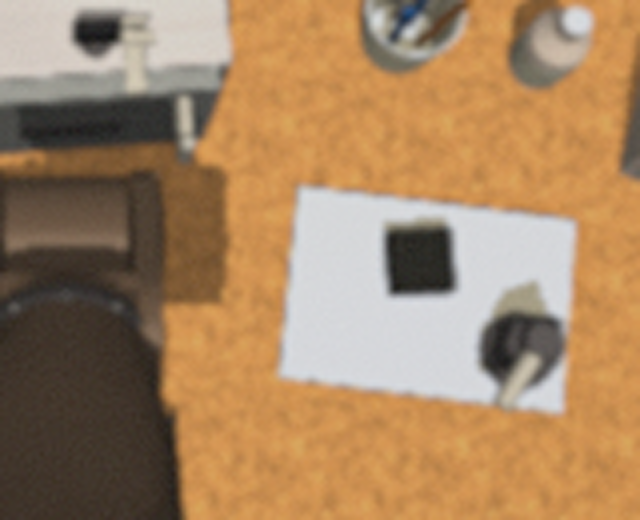

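The torch stands upright on the board at crop (520,350), and the charcoal hasn't moved. Next is the jar.

```bash
python3 -m inch '[[0.04,0.02,1,0,0,0,1],[0.04,0.02,2,0,0,0,1],[0.04,0.02,3,0,0,0,1],[0.04,0.02,3.65,0,0,0,1],[0.04,0.02,3.65,0,0,0,1],[0.04,0.02,3.65,0,0,0,0.4],[0.04,0.02,3.65,0,0,0,0],[0.04,0.02,3.65,0,0,0,-0.3],[0.04,0.02,3.65,0,0,0,-0.3]]' 35; python3 -m inch '[[0,0,-0.5,0,0,0,-0.3],[0,0,-1.2,0,0,0,-0.3],[0,0,-2,0,0,0,-0.3],[0,0,-2.8,0,0,0,-0.3],[0,0,-3.5,0,0,0,-0.3],[0,0,-3.5,0,0,0,-0.3]]';  python3 - <<'E'
from h import *
x,y=457.9-39.6+.132*85,-263.6+5.3+84.3
row(x,y,140,-90)
E
```

```text
clock: 11.65
ee_pos: [0.4478, 0.0652, 0.0041]
ee_rot: [3.141, -0.0, 0.004]
contact_force: [-1.7, -4.2, 8.1]
grip_width: 0.0586
finger_force: 37.9
clock: 12.4
ee_pos: [0.4479, 0.0655, 0.1449]
ee_rot: [3.141, -0.0, 0.007]
contact_force: [0.7, 0.6, -3.1]
grip_width: 0.0586
finger_force: 40.1
row [-0.46, 5.99, 0.12] [0.0, -0.04, -0.0]
```

```bash
python3 -m inch '[[-0.1,1.2,0,0,0,0,-0.3],[-0.2,2.5,0,0,0,0,-0.3],[-0.3,3.8,0,0,0,0,-0.3],[-0.4,5,0,0,0,0,-0.3],[-0.46,5.99,0,0,0,0,-0.3],[-0.46,5.99,0.8,0,0,0,-0.3],[-0.46,5.99,1.8,0,0,0,-0.3],[-0.46,5.99,2.7,0,0,0,-0.3],[-0.46,5.99,3.13,0,0,0,-0.3],[-0.46,5.99,3.13,0,0,0,-0.3]]'; python3 -m inch '[[0,0,0.06,0,0,0,-0.3],[0,0,0.06,0,0,0,-0.3]]'
```

```text
clock: 13.65
ee_pos: [0.4278, -0.1736, 0.016]
ee_rot: [-3.14, 0.001, 0.004]
contact_force: [0.3, -0.1, -2.7]
grip_width: 0.0585
finger_force: 42.0
clock: 13.9
ee_pos: [0.4285, -0.174, 0.0151]
ee_rot: [-3.142, 0.0, 0.0]
contact_force: [1.4, 0.8, -2.0]
grip_width: 0.0587
finger_force: 42.1
```

```bash
python3 -m inch '[[0,0,0.04,0,0,0,-0.3],[0,0,0.04,0,0,0,-0.3]]'
```

```text
clock: 14.15
ee_pos: [0.4287, -0.1741, 0.0146]
ee_rot: [3.141, -0.0, 0.001]
contact_force: [-4.5, 1.0, 15.8]
grip_width: 0.0584
finger_force: 43.8
```

```bash
python3 -m inch '[[0,0,-0.05,0,0,0,-0.3],[0,0,-0.05,0,0,0,0.2],[0,0,-0.05,0,0,0,1],[0,0,-0.05,0,0,0,1],[0,0,-1,0,0,0,1],[0,0,-2.4,0,0,0,1],[0,0,-3.9,0,0,0,1],[0,0,-5.4,0,0,0,1],[0,0,-6.9,0,0,0,1],[0,0,-6.9,0,0,0,1]]'; python3 - <<'E'
from h import *
row(640.5,42.5,290,2)
E
```

```text
clock: 15.4
ee_pos: [0.4299, -0.1747, 0.2936]
ee_rot: [3.138, -0.0, 0.011]
contact_force: [0.1, 0.1, -0.9]
grip_width: 0.0853
finger_force: 0.0
row [5.27, -5.43, 0.11] [0.08, -0.02, -15.33]
```

```bash
python3 -m inch '[[0.5,-0.6,0,0,0,-1.7,1],[1.1,-1.2,0,0,0,-3.4,1],[1.7,-1.8,0,0,0,-5.1,1],[2.3,-2.4,0,0,0,-6.8,1],[2.9,-3,0,0,0,-8.5,1],[3.5,-3.6,0,0,0,-10.2,1],[4.1,-4.2,0,0,0,-11.9,1],[4.7,-4.9,0,0,0,-13.6,1],[5.27,-5.43,0.1,0,0,-15.3,1],[5.27,-5.43,0.1,0,0,-15.3,1]]'; python3 - <<'E'
from h import *
p,d=arm.camera("side");P=cloud("side",d);s=arm.state();c=s["ee_pos"];print(c,s["ee_rot"],s["joint_positions"])
row(640.5,42.5,226,2)
cv2.imwrite("pics/k1.png",cv2.resize(p[90:240,240:440,::-1],None,fx=4,fy=4,interpolation=cv2.INTER_CUBIC))
r=np.hypot(P[...,0]-c[0],P[...,1]-c[1]);q=P[(r<.08)&(P[...,2]>.295)];k=q[q[:,2]<.36];print(np.sort(q[:,2])[:8].round(3))
for sgn in(1,-1):
    m=k[(sgn*(k[:,0]-c[0])>.025)];print(len(m),m.mean(0).round(4),m[:,:2].min(0),m[:,:2].max(0))
E
```

```text
clock: 16.65
ee_pos: [0.6398, 0.0443, 0.2832]
ee_rot: [-2.182, -2.257, 0.003]
contact_force: [-0.0, -0.0, -0.2]
grip_width: 0.0854
finger_force: 0.0
[0.6392581  0.04348498 0.2837599 ] [-2.1860791  -2.2536802   0.00315949] [-3.49963816e-02  4.47056101e-01  1.39479995e+00 -2.65959785e-04
  1.30245365e+00 -6.53757656e-02]
row [-0.03, 0.03, 1.44] [-0.03, 0.0, -0.04]
[0.33  0.332 0.333 0.334 0.334 0.335 0.337 0.337]
53 [0.6865 0.0495 0.3473] [0.68232174 0.03404334] [0.69637309 0.0592581 ]
46 [0.5903 0.0496 0.3481] [0.58338127 0.03681884] [0.60021733 0.05757689]
```

View pics/k1.png

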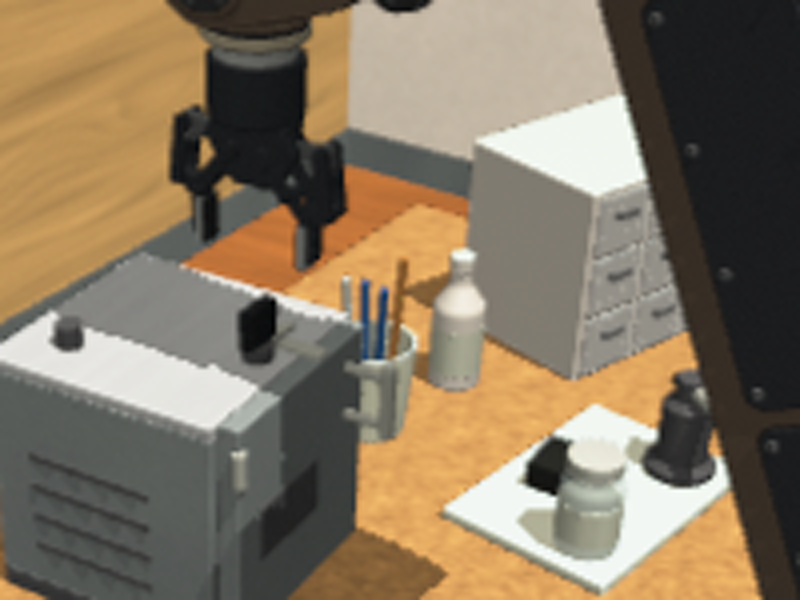

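The torch (crop 685,430) and the jar (590,500) both stand on the board. The open gripper is centred over the catch grip at (258,325). I'll go down and grip it.

```bash
python3 -m inch '[[-0.03,0.03,0.6,0,0,0,1],[-0.03,0.03,1.2,0,0,0,1],[-0.03,0.03,1.51,0,0,0,1],[-0.03,0.03,1.51,0,0,0,0.3],[-0.03,0.03,1.51,0,0,0,-0.4],[-0.03,0.03,1.51,0,0,0,-1],[-0.03,0.03,1.51,0,0,0,-1],[-0.03,0.03,1.51,0,0,0,-1]]' 40
```

```text
clock: 17.7
ee_pos: [0.6396, 0.0419, 0.226]
ee_rot: [-2.185, -2.255, 0.003]
contact_force: [-9.3, -1.2, 6.3]
grip_width: 0.013
finger_force: 41.3
```

```bash
python3 -m inch '[[0,0,0,0,0,1,-1],[0,0,0,0,0,2.2,-1],[0,0,0,0,0,3.4,-1],[0,0,0,0,0,4.6,-1],[0,0,0,0,0,5.8,-1],[0,0,0,0,0,7,-1]]' ; python3 -m inch '[[0,0,0,0,0,1.2,-1],[0,0,0,0,0,2.4,-1],[0,0,0,0,0,3.6,-1],[0,0,0,0,0,4.8,-1],[0,0,0,0,0,6,-1],[0,0,0,0,0,7,-1],[0,0,0,0,0,7.6,-1],[0,0,0,0,0,7.6,-1]]'
```

```text
clock: 18.45
ee_pos: [0.6388, 0.042, 0.2259]
ee_rot: [-2.851, -1.317, 0.006]
contact_force: [-13.1, -0.1, 9.0]
grip_width: 0.0133
finger_force: 41.5
clock: 19.45
ee_pos: [0.6383, 0.0427, 0.226]
ee_rot: [-3.139, -0.114, 0.008]
contact_force: [-15.9, 2.8, 9.5]
grip_width: 0.0134
finger_force: 41.6
```

```bash
python3 -m inch '[[0,0,0,0,0,0,-0.2],[0,0,0,0,0,0,0.6],[0,0,0,0,0,0,1],[0,0,-0.7,0,0,0,1],[0,0,-1.4,0,0,0,1],[0,0,-2,0,0,0,1],[0,0,-2,0,0,0,1]]'; python3 - <<'E'
from h import *
row(561,-33,306,4)
E
```

```text
clock: 20.32
ee_pos: [0.6414, 0.0419, 0.3067]
ee_rot: [3.139, 0.115, 0.005]
contact_force: [-1.3, -0.9, -0.8]
grip_width: 0.0849
finger_force: 0.0
row [-2.14, 1.72, 0.01] [0.03, -0.02, -14.97]
```

```bash
python3 -m inch '[[-0.3,0.2,0,0,0,-1.7,1],[-0.6,0.5,0,0,0,-3.4,1],[-0.9,0.7,0,0,0,-5.1,1],[-1.2,1,0,0,0,-6.8,1],[-1.5,1.2,0,0,0,-8.5,1],[-1.8,1.5,0,0,0,-10.2,1],[-2.14,1.72,0,0,0,-11.9,1],[-2.14,1.72,0,0,0,-13.6,1],[-2.14,1.72,0,0,0,-15,1]]'; python3 -m inch '[[0,0,0,0,0,-1.7,1],[0,0,0,0,0,-3.4,1],[0,0,0,0,0,-5.1,1],[0,0,0,0,0,-6.8,1],[0,0,0,0,0,-8.5,1],[0,0,0,0,0,-10.2,1],[0,0,0,0,0,-11.9,1],[0,0,0,0,0,-13.6,1],[0,0,0,0,0,-15,1],[0,0,0,0,0,-15,1]]'; python3 - <<'E'
from h import *
row(561,-33,200,94); row(561,-33,150,94)
p,d=arm.camera("side");P=cloud("side",d)
cv2.imwrite("pics/k2.png",cv2.resize(p[90:240,230:430,::-1],None,fx=4,fy=4,interpolation=cv2.INTER_CUBIC))
q=P[(np.abs(P[...,0]-.561)<.03)&(np.abs(P[...,1]+.033)<.03)&(P[...,2]>.14)&(P[...,2]<.235)];print(len(q),q.mean(0) if len(q) else 0,q.min(0) if len(q) else 0,q.max(0) if len(q) else 0)
E
```

```text
clock: 21.45
ee_pos: [0.56, -0.0331, 0.304]
ee_rot: [-2.132, -2.306, 0.001]
contact_force: [0.2, 0.7, -0.3]
grip_width: 0.0852
finger_force: 0.0
clock: 22.7
ee_pos: [0.5602, -0.0329, 0.3041]
ee_rot: [0.113, -3.138, -0.0]
contact_force: [0.2, -0.2, 0.5]
grip_width: 0.0856
finger_force: 0.0
row [-0.02, -0.0, 2.6] [0.0, -0.01, 0.02]
row [-0.03, -0.0, 3.85] [0.0, -0.01, 0.02]
111 [ 0.56478391 -0.02706354  0.18897034] [ 0.5528393  -0.03539369  0.15266105] [ 0.58725534 -0.02025304  0.22198067]
```

View pics/k2.png

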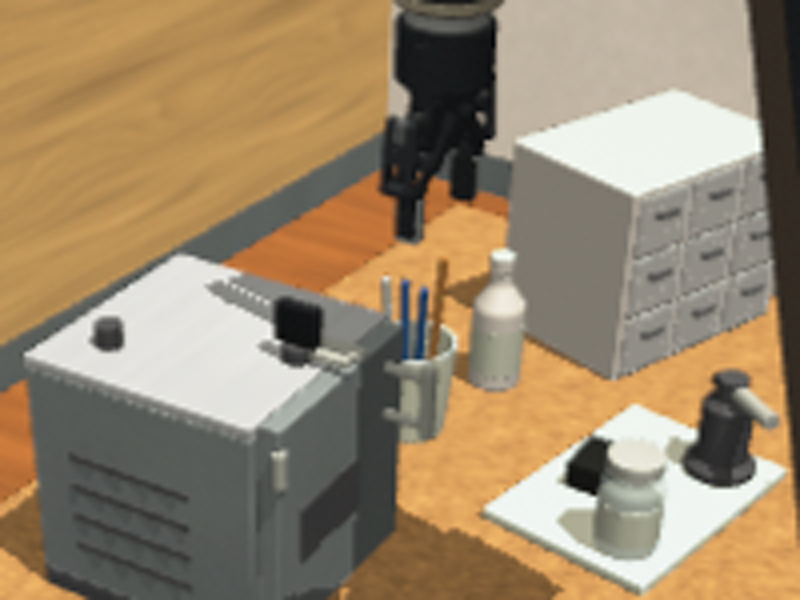

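The catch has turned, with its tongue now pointing to the front at (345,358). The torch (725,430) and jar (630,500) are standing. The gripper is over the handle, so I'll go down and grip it.

```bash
python3 -m inch '[[-0.03,0,1,0,0,0,1],[-0.03,0,2,0,0,0,1],[-0.03,0,3,0,0,0,1],[-0.03,0,3.6,0,0,0,1],[-0.03,0,3.85,0,0,0,1],[-0.03,0,3.85,0,0,0,0.2],[-0.03,0,3.85,0,0,0,-0.5],[-0.03,0,3.85,0,0,0,-1],[-0.03,0,3.85,0,0,0,-1],[-0.03,0,3.85,0,0,0,-1]]' 40; python3 - <<'E'
from h import *
s=arm.state();p=s["ee_pos"];print(p)
# arc about hinge, in row units relative to the current pose
h=np.array([588.8,139.0]);r0=np.array(p[:2])*1000-h;print(np.hypot(*r0))
for t in range(0,101,10):
    a=-np.radians(t);c=np.array([[np.cos(a),-np.sin(a)],[np.sin(a),np.cos(a)]])@r0+h
    print(t,c.round(),end=" ");row(*c,p[2]*1000,94-t,frm=(*(np.array(p)*1000),94))
E
```

```text
clock: 24.0
ee_pos: [0.5618, -0.0326, 0.1519]
ee_rot: [-0.115, 3.139, 0.0]
contact_force: [-1.4, 4.7, 5.2]
grip_width: 0.0128
finger_force: 39.0
[ 0.56181595 -0.03256284  0.15185131]
173.67194996545223
0 [562. -33.] row [-0.0, 0.0, 0.0] [0.0, 0.0, 0.0]
10 [532. -25.] row [0.72, 0.23, 0.0] [0.0, 0.0, 1.67]
20 [505. -13.] row [1.39, 0.59, 0.0] [0.0, 0.0, 3.33]
30 [480.   4.] row [1.99, 1.05, 0.0] [0.0, 0.0, 5.0]
40 [458.  25.] row [2.49, 1.61, 0.0] [0.0, 0.0, 6.67]
50 [440.  49.] row [2.89, 2.26, 0.0] [0.0, 0.0, 8.33]
60 [427.  77.] row [3.18, 2.96, 0.0] [0.0, 0.0, 10.0]
70 [418. 106.] row [3.34, 3.7, 0.0] [0.0, 0.0, 11.67]
80 [415. 136.] row [3.36, 4.45, 0.0] [0.0, 0.0, 13.33]
90 [417. 166.] row [3.26, 5.2, 0.0] [0.0, 0.0, 15.0]
100 [425. 195.] row [3.03, 5.92, 0.0] [0.0, 0.0, 16.67]
```

```bash
python3 -m inch '[[0.18,0.04,0,0,0,0.42,-1],[0.37,0.1,0,0,0,0.83,-1],[0.72,0.23,0,0,0,1.67,-1],[1.06,0.4,0,0,0,2.5,-1],[1.39,0.59,0,0,0,3.33,-1],[1.39,0.59,0,0,0,3.33,-1]]'; python3 - <<'E'
from h import *
p,d=arm.camera("top");P=cloud("top",d);s=arm.state()
m=(P[...,2]>.222)&(P[...,2]<.243)&(P[...,0]<.6)&(P[...,0]>.38)&(P[...,1]<.16)&(P[...,1]>-.1)
q=P[m];print(m.sum(),s["ee_pos"])
if m.sum()>20:
    r=cv2.minAreaRect(q[:,:2].astype(np.float32)*1000);print(cv2.boxPoints(r).round())
E
```

```text
clock: 24.75
ee_pos: [0.5042, -0.0132, 0.1518]
ee_rot: [0.432, 3.111, -0.0]
contact_force: [-0.7, 0.2, 5.5]
grip_width: 0.0128
finger_force: 39.6
173 [ 0.50456457 -0.01343575  0.15184054]
[[555.  24.]
 [577.  18.]
 [608. 133.]
 [586. 139.]]
```

```bash
python3 -m inch '[[0.37,0.1,0,0,0,0.83,-1],[0.72,0.23,0,0,0,1.67,-1],[1.06,0.4,0,0,0,2.5,-1],[1.39,0.59,0,0,0,3.33,-1],[1.7,0.81,0,0,0,4.17,-1],[1.99,1.05,0,0,0,5,-1],[1.99,1.05,0,0,0,5,-1]]'; python3 -m inch '[[0.37,0.1,0,0,0,0.83,-1],[0.72,0.23,0,0,0,1.67,-1],[1.06,0.4,0,0,0,2.5,-1],[1.39,0.59,0,0,0,3.33,-1],[1.39,0.59,0,0,0,3.33,-1]]'
```

```text
clock: 25.68
ee_pos: [0.4389, 0.0489, 0.1518]
ee_rot: [1.221, 2.894, -0.001]
contact_force: [-6.0, -3.3, 11.7]
grip_width: 0.0127
finger_force: 40.5
clock: 26.3
ee_pos: [0.4167, 0.1055, 0.1518]
ee_rot: [-1.704, -2.638, 0.001]
contact_force: [-9.1, -0.5, 16.6]
grip_width: 0.0128
finger_force: 41.0
```

```bash
python3 -m inch '[[0.37,0.1,0,0,0,0.83,-1],[0.72,0.23,0,0,0,1.67,-1],[1.06,0.4,0,0,0,2.5,-1],[1.39,0.59,0,0,0,3.33,-1],[1.7,0.81,0,0,0,4.17,-1],[1.7,0.81,0,0,0,4.17,-1],[1.7,0.81,0,0,0,4.17,-1]]'; python3 -m inch '[[0,0,0,0,0,0,-0.8],[0,0,0,0,0,0,-0.4],[0,0,0,0,0,0,0],[0,0,0,0,0,0,0],[0,0,-0.5,0,0,0,0],[0,0,-1.5,0,0,0,0],[0,0,-2.5,0,0,0,0],[0,0,-3.7,0,0,0,0],[0,0,-3.7,0,0,0,0]]'; python3 - <<'E'
from h import *
p,d=arm.camera("side");P=cloud("side",d)
cv2.imwrite("pics/e1.png",cv2.resize(p[90:290,200:460,::-1],None,fx=3,fy=3,interpolation=cv2.INTER_CUBIC))
m=(P[...,2]>.226)&(P[...,2]<.24)&(P[...,0]<.575)&(P[...,0]>.36)&(P[...,1]>.08)&(P[...,1]<.19)
q=P[m];print(m.sum())
if m.sum()>20: print(cv2.boxPoints(cv2.minAreaRect(q[:,:2].astype(np.float32)*1000)).round())
E
```

```text
clock: 27.18
ee_pos: [0.4182, 0.1808, 0.1518]
ee_rot: [-2.234, -2.207, 0.001]
contact_force: [-10.9, 2.4, 16.0]
grip_width: 0.0128
finger_force: 41.0
clock: 28.3
ee_pos: [0.4202, 0.1806, 0.302]
ee_rot: [2.234, 2.204, 0.008]
contact_force: [0.8, -0.2, -0.7]
grip_width: 0.0428
finger_force: 0.0
372
[[387.  87.]
 [572.  82.]
 [574. 144.]
 [389. 148.]]
```

View pics/e1.png

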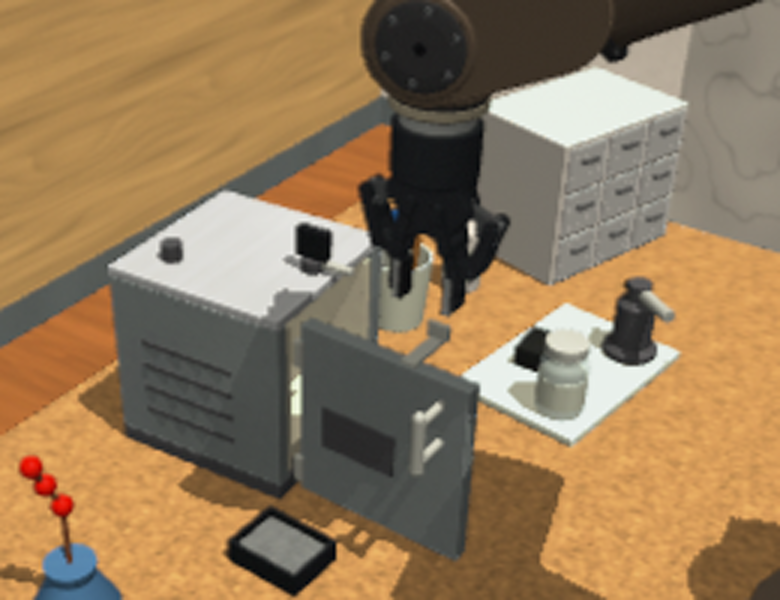

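The door (crop 390,430) stands open at about 95°, and its handle is released. The catch is unlocked, the torch and jar are upright on the board, and the gripper is clear. I'm handing in.

```bash
python3 -c "
from bench import arm
print(arm.close_job())"
```

```text
the job is handed in; nothing more can be done
None
```

I handed the job in at about 28 s: the torch and jar stand on the soldering board, the catch is unlocked, and the door is released at about 95° by the camera; no verdict came back.

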